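# Load two parts tubs into a spring-fed bench dispenser

### The job

Load the two lidded parts tubs into the spring-loaded dispenser on the hobby bench: set the tall tub on the loading apron and push it in past the two sprung lips until they have closed behind it and hold it, and only then push the short tub in after it in the same way, so that both end up held inside, tall at the back and short at the front. Keep the tubs upright, leave the model truck, the brush jar and the paint bottle where they are, and let go of everything at the end.

Things in the scene. Friction and masses are not known exactly. Their poses are not given: they have to be found in the camera images.
- magazine: The dispenser, fixed to the bench: a straight open-topped channel with white side walls on a plywood floor plate, 350 x 112 mm. Origin: on the bench top, on the channel's centre line, level with the flat backs of the two lips. x points INTO the channel (the way to push), y left, z up. Floor plate 6 mm thick, from x = -140 to +210 mm; end plate at x = 200 mm, 54 mm high.
- apron (a point): Middle of the flat loading apron in front of the channel: on top of the floor plate (6 mm above the bench), on the centre line at x = -97 mm of the dispenser; same axes. The bare apron runs from x = -140 to -62 mm; there flared walls begin, 92 mm apart, narrowing at 25 degrees to the channel at x = -35 mm.
- lips (a point): Midway between the two lips, 24 mm above the bench, at x = 0 of the dispenser; same axes. The aluminium lips stick 9 mm in from each side, 17 to 31 mm above the bench, with ramps from x = -23 mm to flat backs at x = 0; 49 mm is free between them. A tub is held once its rear face is past x = 0 (push some 4 mm beyond); let go, it springs back against the lips.
- channel (a point): On the channel floor's centre line (6 mm above the bench), 31 mm past the lips: where the centre of the tub next to the lips ends up. The one behind it ends 62 mm further in (x = 93 mm). The channel is 67 mm wide inside, walls 10 mm thick, their tops 40 mm above the bench. Same axes as the dispenser.
- follower (a joint): The sprung plywood follower plate, 58 mm wide and 48 mm high over the bench, that presses the tubs back towards the lips (3.6 N empty to 5.4 N with two tubs). Value = how far it has been pushed in, m: 0 empty (its face is then 6 mm inside the lips), 0.056 with one tub held, 0.118 with two, stop at 0.145.
- lip_left (a joint): Sprung lip at the left side (+y of the dispenser). Value: how far it has been pushed outward, m; 0 = out in the channel (closed), 0.009 = flush with the wall. Spring 1.8 to 3.2 N. A tub's front pushes it aside; past the tub it springs back. Pushing a tub past both lips and against the follower takes roughly 8 to 15 N.
- lip_right (a joint): The same lip at the right side (-y of the dispenser).
- tub_tall_center (a point): The tall parts tub: grey plastic with a white flat lid, square 62 x 62 mm, 64 mm high, 0.08 to 0.17 kg. Point at its centre, half-way up (32 mm above its underside); x and y are along its sides, z up.
- tub_short_center (a point): The short parts tub: the same 62 x 62 mm footprint and look, 42 mm high, 0.08 to 0.17 kg. Point at its centre, half-way up (21 mm above its underside); x and y are along its sides, z up.
- truck: Bystander: white-cabbed scale model lorry chassis, 150 x 60 x 78 mm. Origin under its centre.
- brush_jar: Bystander: glass jar of paint brushes, 72 mm across, jar 85 mm high, brushes to 165 mm. Origin under its centre.
- paint_bottle: Bystander: white paint bottle, 40 mm across, 90 mm high. Origin under its centre.
Mind the look-alikes: they are no part of the job. What is shaped like the part that bears tub_short_center but red is not meant.

How it is judged:
On the way, in this order (a step that is already met when the one before it is completed fails the run):
1. the tall tub alone is held behind the closed lips (x of tub_tall_center in the frame of magazine between 0.025 and 0.06 m and y of tub_tall_center in the frame of magazine between -0.008 and 0.008 m and z of tub_tall_center in the frame of magazine below 0.046 m and value of joint each of lip_left, lip_right below 0.003 m), for 0.2 s.
2. the short tub is held behind the closed lips with the tall tub behind it (x of tub_short_center in the frame of magazine between 0.025 and 0.06 m and x of tub_tall_center in the frame of magazine above 0.085 m and value of joint each of lip_left, lip_right below 0.003 m), for 0.2 s.
At the end, for the whole second after the job is handed in: Both tubs stand upright (within 7 degrees) on the channel floor inside the dispenser, held against the lips by the follower and at rest: the short tub's centre 25 to 38 mm inside the lips' backs, the tall tub's 85 to 101 mm, each within 8 mm of the centre line, and both lips closed (within 3 mm) (x of tub_short_center in the frame of magazine between 0.025 and 0.038 m and y of tub_short_center in the frame of magazine between -0.008 and 0.008 m and z of tub_short_center in the frame of magazine below 0.034 m and x of tub_tall_center in the frame of magazine between 0.085 and 0.101 m and y of tub_tall_center in the frame of magazine between -0.008 and 0.008 m and z of tub_tall_center in the frame of magazine below 0.046 m and angle between each of tub_tall_center, tub_short_center's own z axis and vertical below 0.12 rad and value of joint each of lip_left, lip_right below 0.003 m and velocity of joint follower between -0.02 and 0.02 m/s); the robot touches nothing.
It fails at once if a tub is tipped over (beyond 0.6 rad) (angle between any of tub_tall_center, tub_short_center's own z axis and vertical above 0.6 rad).
It fails at once if a bystander is moved more than 30 mm (distance of any of truck, brush_jar, paint_bottle from where it was at the start of the episode above 0.03 m).
It also fails if it takes over 72 s, if anything falls off the work surface, if the arm or the gripper's body presses on something with over 40 N, if the wrist force passes 120 N, or if a joint passes its speed limit or range.

### The arm

A 6-joint arm with a two-finger parallel gripper is mounted at the origin on the work surface. World frame = base frame: x ahead of the robot, y to its left, z up, the work surface at z = 0. Lengths are in m, angles in rad, forces in N, time in s.
With the tool pointing down it reaches from about 0.25 to 0.775 m from the base axis. Payload 8.9 kg.
Tool frame: the origin (TCP) lies on the centre line of the jaws, within the pads' length; the fingertips stand tip_reach ahead of it and the grasp point (between the pads) lies 2 mm behind it (tip_reach is the distance from the TCP to the fingertips, in m); y points along the fingers, z is the direction in which the jaws open and shut, and the axes are right-handed (so a half turn about y gives the same grasp; the last joint's range is limited). The gripper opens to 85 mm and grips with 20 to 120 N. Pads are 22 mm wide; open, the fingers measure 114 mm over their backs; the gripper's body (76 mm by 85 mm) begins 54 mm behind the grasp point. The pads swing forward as they close: fully open they stand 13 mm farther back than shut.
Start: joints at [1.101, 0.291, -0.153, 1.127, 0, 1.431], TCP at [0.171, 0.497, 0.248] pointing down, gripper open.
Joint ranges: [-2.52, 2.52], [-0.91, 1.74], [-1.3, 1.37], [-1.96, 2.02], [-1.52, 1.47], [-3.14, 3.14]. Speed limits (rad/s): [2.22, 2.22, 2.79, 3.14, 3.14, 3.14].

### API

Orientations are given as a rotation vector (axis times angle).
In Python, from bench import get_state, get_image, hand_in, tip_reach gives the robot as it stands.
- The arm moves only by the tool arm_command, never from a script. Its argument "steps" is a list of rows, each an object with "delta_pos": the shift along the tool's x, y, z in cm, a list of three; "rot": the turn, a rotation vector about the tool's x, y, z in degrees, a list of three; "claw": the opening, from -1 (shut) to 1 (fully open). In form: [{"delta_pos": [dx, dy, dz], "rot": [wx, wy, wz], "claw": claw}, ...]. A call has 1 to 12 rows; each row shifts and turns the commanded pose from where the row before left it, along the tool's axes as they then stand; what a row does not reach is not made up. A row lasts 1/8 s, in which the tool goes at most 62.5 mm and 10.7 degrees, less where a joint would pass 70% of its speed; a pose out of reach is approached as far as the arm can. A call with a gripper value outside its range is refused whole. The fingers move at their own pace and stop on an object; the grip force is fixed at half the most. Time passes only in rows, so rows that do not move let the fingers close. It gives the time, the measured TCP pose, the force and the opening at its end, in the units of the state.
- get_state(): the state, without advancing time (a new reading comes with each control period).
- get_image(name): name is "scene" or "top" or "wrist"; returns a dict with "frame" (400x640x3 uint8, red, green, blue), "fx", "fy", "cx", "cy" (pixels), "origin" and "attitude" of the camera in the world; the wrist camera has in their place "mount" (4x4, takes a point from camera to tool coordinates, whose origin is the TCP and whose axes are the tool frame's). Camera axes: x right, y down, z forward; pixel columns grow to the right and rows downward; lengths in m; the calibration is good to about 2 mm. A picture is of the moment at which its call begins: read the wrist's pose just before it. There is no depth.
- hand_in(): hands the job in, once; it reports no verdict.
The state is a dict: "clock": time; "qpos": joint angles; "joint_vel": joint speeds; "effort": joint torques, N m; "ee_pos": TCP position; "eef_rot": TCP orientation; "wrist_force": force on the tool from outside, world axes, zero at the start; "ft_torque": the same for the moment, N m; "width": finger opening in m.
Only numpy, scipy, OpenCV 4.12 (cv2) and the standard library are available. Lean on these libraries where they do the work, as an engineer would, in place of code of your own. Each camera call takes 0.05 s, during which the arm holds its last target.

## Working session

There is one attempt and no reset: what is moved stays moved. The work goes in short steps, Python scripts to look and compute and a tool call to move; the robot and the scene stay as the last step left them, time stands still between calls to the robot, and variables do not carry over. Pictures are saved under pics/ and viewed, and the job is handed in when it is done.

Besides the shell and the picture viewer there is one more tool, called after ">>>" by a JSON object that holds its "api" and its "payload", one argument or row to a line. arm_command: Moves the arm, as the interface text tells. Its arguments: {"type":"object","properties":{"steps":{"type":"array","items":{"type":"object","properties":{"delta_pos":{"type":"array","items":{"type":"number"}},"rot":{"type":"array","items":{"type":"number"}},"claw":{"type":"number"}}}}},"required":["steps"]}

```bash
mkdir -p pics; ls; python3 - <<'E'
from bench import *
import cv2,pickle
s=get_state();print(s, tip_reach)
for n in["scene","top","wrist"]:
    d=get_image(n);pickle.dump(d,open(f"pics/{n}0.pkl","wb"))
    cv2.imwrite(f"pics/{n}0.png",d["frame"][...,::-1])
    print(n,{k:v for k,v in d.items() if k!="frame"})
E
```

```text
pics
{'clock': 0.0, 'qpos': array([ 1.10071600e+00,  2.91258855e-01, -1.54129089e-01,  1.12669037e+00,
        3.12502205e-05,  1.43151819e+00]), 'joint_vel': array([-0.00096484,  0.0007933 , -0.00091397,  0.00078136, -0.00044555,
        0.0016564 ]), 'effort': array([ 1.15387129e-04, -5.37143898e+01,  3.31363106e+01,  1.58355682e-02,
       -4.21990455e-05,  5.94177337e-06]), 'ee_pos': array([0.17030888, 0.49617281, 0.24774239]), 'eef_rot': array([-1.55637841,  0.25996721, -0.25931374]), 'wrist_force': array([ 0.33866018,  0.12730474, -0.22110963]), 'ft_torque': array([-0.04709221, -0.00786181, -0.02289025]), 'width': 0.08552591289815294} 0.017
scene {'fx': 381.20493615602794, 'fy': 381.20493615602794, 'cx': 322.00705449085365, 'cy': 210.41861830302892, 'origin': array([ 0.97172805, -0.18683088,  0.90681691]), 'attitude': array([-2.15832953, -1.60934939,  0.41727566])}
top {'fx': 489.514917275815, 'fy': 489.514917275815, 'cx': 326.8831966055905, 'cy': 200.5421519600521, 'origin': array([ 0.343403  , -0.05328142,  1.24116666]), 'attitude': array([-2.10857193,  2.15166008, -0.13046387])}
wrist {'fx': 359.39476333574737, 'fy': 359.39476333574737, 'cx': 316.3262972830076, 'cy': 200.494927767545, 'mount': array([[-5.04688984e-04,  9.55981333e-01,  2.93427053e-01,
        -7.37696922e-02],
       [-6.91871248e-04, -2.93427354e-01,  9.55981124e-01,
        -1.25803831e-01],
       [ 9.99999633e-01,  2.79459400e-04,  8.09505551e-04,
         1.47711599e-04],
       [ 0.00000000e+00,  0.00000000e+00,  0.00000000e+00,
         1.00000000e+00]])}
```

View pics/scene0.png

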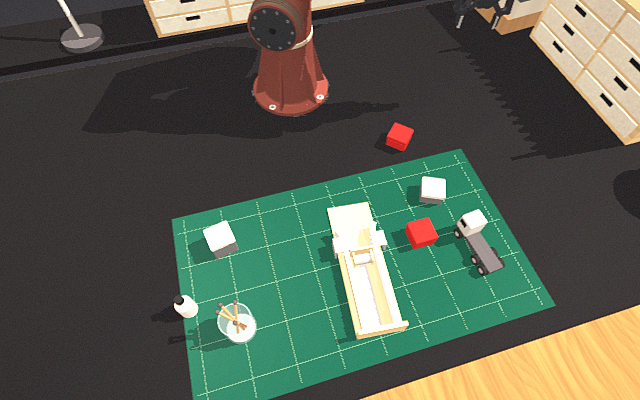

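View pics/top0.png

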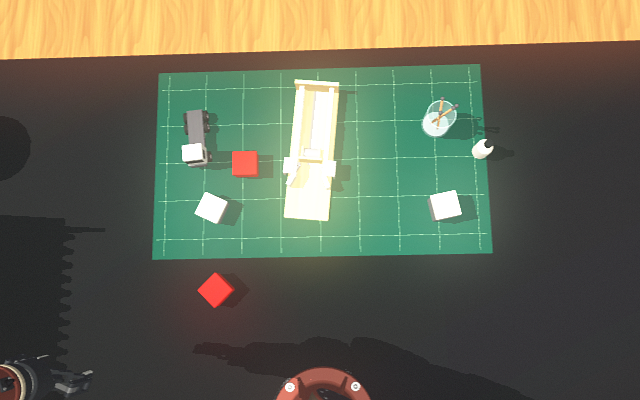

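View pics/wrist0.png

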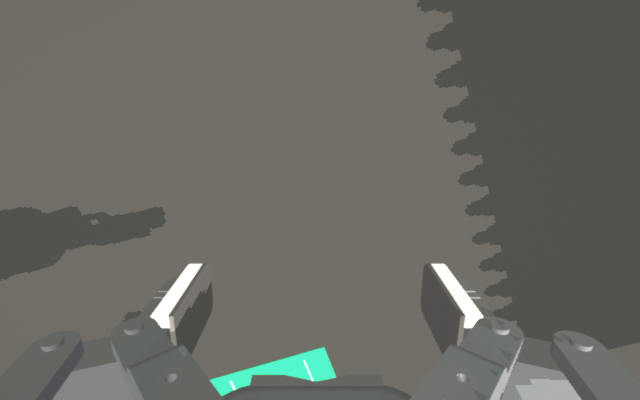

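```bash
cat > h.py <<'E'
import numpy as np,cv2,pickle
from scipy.spatial.transform import Rotation as R
def load(n): return pickle.load(open(f"pics/{n}.pkl","rb"))
def pose(d): return np.array(d["origin"]),R.from_rotvec(d["attitude"]).as_matrix()
def ray(d,u,v,z):
    o,A=pose(d); r=A@np.array([(u-d["cx"])/d["fx"],(v-d["cy"])/d["fy"],1]); return o+r*(z-o[2])/r[2]
def proj(d,p):
    o,A=pose(d); c=A.T@(np.asarray(p)-o); return np.array([d["cx"]+d["fx"]*c[0]/c[2],d["cy"]+d["fy"]*c[1]/c[2]])
def crop(d,x0,y0,w,h,s,fn):
    f=d["frame"][y0:y0+h,x0:x0+w,::-1]; cv2.imwrite(fn,cv2.resize(f,None,fx=s,fy=s,interpolation=cv2.INTER_CUBIC))
E
python3 - <<'E'
from h import *
t=load("top0");s=load("scene0")
crop(t,270,70,80,160,3.7,"pics/c_mag.png")
a=[cv2.resize(x,(400,400),interpolation=cv2.INTER_CUBIC) for x in (t["frame"][180:235,185:240],t["frame"][180:235,418:473],s["frame"][165:215,405:455],s["frame"][210:260,195:245])]
cv2.imwrite("pics/c_tubs.png",cv2.resize(np.vstack([np.hstack(a[:2]),np.hstack(a[2:])]),(600,600))[...,::-1])
# white lids
for d,n,z in((t,"top",0),(s,"scene",0)):
    hsv=cv2.cvtColor(d["frame"],cv2.COLOR_RGB2HSV)
    m=((hsv[...,1]<60)&(hsv[...,2]>200)).astype(np.uint8)
    for c in cv2.findContours(m,0,2)[0]:
        if cv2.contourArea(c)>200: 
            r=cv2.minAreaRect(c);print(n,cv2.contourArea(c),r)
            for z in(.042,.064,.048,.07):
                p=np.array([ray(d,*q,z)[:2] for q in cv2.boxPoints(r)]);print(z,p.mean(0).round(4),np.linalg.norm(np.diff(p,axis=0),axis=1).round(4),np.degrees(np.arctan2(*(p[1]-p[0])[::-1])).round(1))
E
```

```text
top 583.0 ((210.40003967285156, 207.20001220703125), (25.043960571289062, 25.043960571289062), 26.56505012512207)
0.042 [0.5154 0.2694] [0.0621 0.0641 0.0618] -25.7
0.064 [0.5122 0.2635] [0.061  0.0629 0.0607] -25.7
0.048 [0.5145 0.2678] [0.0618 0.0638 0.0615] -25.7
0.07 [0.5113 0.2619] [0.0607 0.0626 0.0604] -25.7
top 643.5 ((445.2353515625, 204.4412078857422), (26.193845748901367, 26.92145347595215), 75.96376037597656)
0.042 [ 0.5094 -0.3119] [0.0666 0.0645 0.066 ] -77.1
0.064 [ 0.5063 -0.3072] [0.0653 0.0634 0.0648] -77.1
0.048 [ 0.5085 -0.3106] [0.0662 0.0642 0.0657] -77.1
0.07 [ 0.5055 -0.3059] [0.065  0.063  0.0645] -77.1
top 300.5 ((193.5, 152.5), (23.0, 19.0), 0.0)
0.042 [0.6564 0.3151] [0.0496 0.059  0.0495] 1.5
0.064 [0.6507 0.3084] [0.0487 0.058  0.0486] 1.5
0.048 [0.6548 0.3133] [0.0493 0.0587 0.0493] 1.5
0.07 [0.6491 0.3065] [0.0484 0.0577 0.0483] 1.5
top 215.5 ((481.1294250488281, 149.31768798828125), (15.618993759155273, 20.82532501220703), 49.39870071411133)
0.042 [ 0.6461 -0.4083] [0.0534 0.0388 0.0532] -50.7
0.064 [ 0.6406 -0.4018] [0.0525 0.0381 0.0522] -50.7
0.048
[... 5622 characters left out ...]
 0.2832 0.1033] 121.6
0.048 [-0.0188  1.1116] [0.1201 0.2886 0.1053] 121.6
0.07 [0.0066 1.0783] [0.1171 0.2812 0.1026] 121.6
scene 396.0 ((528.5, 8.5), (17.0, 37.0), 90.0)
0.042 [-0.1144  0.9555] [0.1425 0.11   0.1374] 74.0
0.064 [-0.0868  0.9264] [0.1389 0.1072 0.1339] 74.0
0.048 [-0.1069  0.9476] [0.1416 0.1092 0.1364] 74.0
0.07 [-0.0793  0.9185] [0.1379 0.1064 0.133 ] 74.0
scene 706.5 ((186.67568969726562, 3.0540542602539062), (16.111101150512695, 73.97954559326172), 80.53767395019531)
0.042 [-0.5021 -0.2685] [0.2767 0.1047 0.2673] 90.6
0.064 [-0.4646 -0.2664] [0.2696 0.102  0.2605] 90.6
0.048 [-0.4919 -0.2679] [0.2748 0.104  0.2655] 90.6
0.07 [-0.4544 -0.2658] [0.2677 0.1013 0.2587] 90.6
```

View pics/c_mag.png

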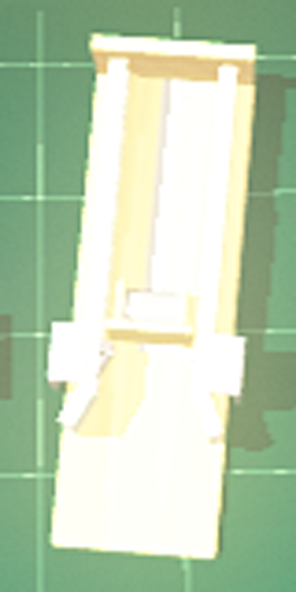

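View pics/c_tubs.png

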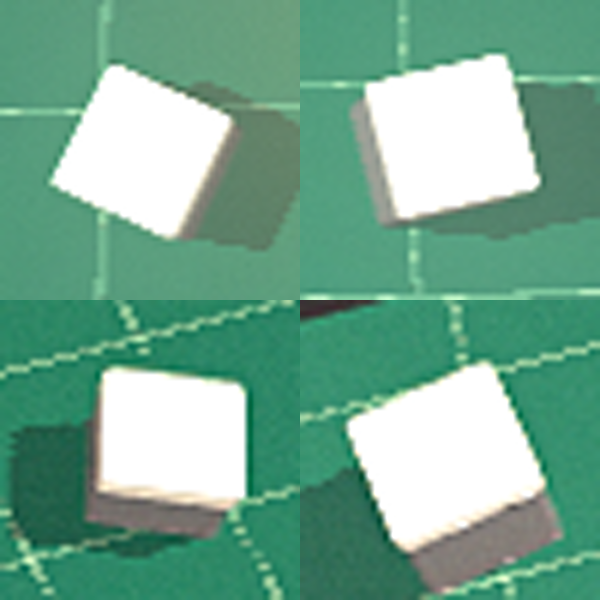

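```bash
python3 - <<'E'
from h import *
s=load("scene0");t=load("top0")
crop(s,315,195,100,150,4,"pics/c_mag2.png")
P=lambda d,u,v,z:ray(d,u,v,z).round(4)
tc=lambda x,y:(270+(x+.5)/3.7-.5,70+(y+.5)/3.7-.5)
fl=P(t,*tc(51,546),.006);fr=P(t,*tc(217,558),.006)
print(fl,fr,(fl+fr)/2,np.linalg.norm(fl-fr))
a=P(t,*tc(92,36),.054);b=P(t,*tc(256,46),.054);print(a,b,(a+b)/2,np.linalg.norm(a-b))
E
```

```text
[0.4905 0.0913 0.006 ] [ 0.4798 -0.0228  0.006 ] [0.48515 0.03425 0.006  ] 0.1146006108186165
[0.8385 0.0557 0.054 ] [ 0.8279 -0.0573  0.054 ] [ 8.332e-01 -8.000e-04  5.400e-02] 0.1134960792274341
```

View pics/c_mag2.png

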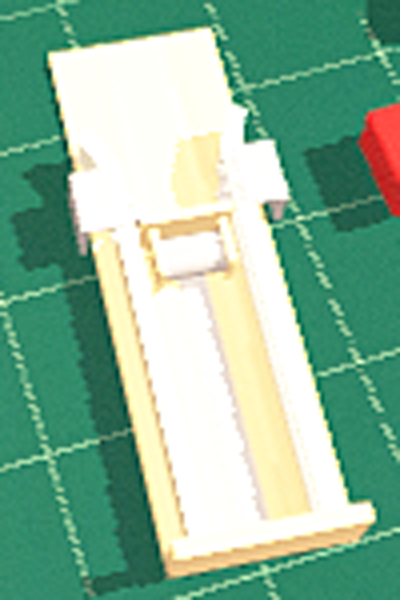

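```bash
python3 - <<'E'
from h import *
s=load("scene0")
c=lambda x,y:(315+(x+.5)/4-.5,195+(y+.5)/4-.5)
P=lambda x,y,z:ray(s,*c(x,y),z)
a=P(48,53,.006);b=P(212,28,.006);print(a,b,(a+b)/2,np.linalg.norm(a-b))
a=P(169,578,.0);b=P(374,527,.0);print(a,b,(a+b)/2,np.linalg.norm(a-b))
a=P(169,558,.054);b=P(375,508,.054);print(a,b,(a+b)/2,np.linalg.norm(a-b))
st=[1.101,.291,-.153,1.127,0,1.431]
print(R.from_rotvec([-1.55637841,0.25996721,-0.25931374]).as_matrix().round(3))
E
```

```text
[ 0.47896811 -0.01930837  0.006     ] [0.4919644  0.09494527 0.006     ] [0.48546625 0.03781845 0.006     ] 0.11499042011851981
[ 0.82825288 -0.05350468  0.        ] [0.83533624 0.07082762 0.        ] [0.83179456 0.00866147 0.        ] 0.12453391578009317
[ 0.82688394 -0.05797721  0.054     ] [0.8340801  0.06007582 0.054     ] [0.83048202 0.0010493  0.054     ] 0.11827214647226951
[[ 0.946 -0.001  0.325]
 [-0.325 -0.001  0.946]
 [-0.    -1.    -0.001]]
```

Candidates in the top view are the white tubs at (211,208) and (445,205), the red look-alikes at (245,163) and (216,290), the truck cab at (193,153) and the bottle at (482,149). In the crops the one at (445,205) (scene 220,240) shows the taller side. Its lid centre agrees across both views at z = 64 mm, near (0.507, -0.307), so it is the tall tub. The one at (211,208) agrees at z = 42 mm, near (0.516, 0.269), so it is the short tub.

>>> {"api": "arm_command", "payload": {
  "steps": [
    {"rot": [0, -10.3, 0], "delta_pos": [0, 0, 0], "claw": 1},
    {"rot": [0, -10.3, 0], "delta_pos": [0, 0, 0], "claw": 1},
    {"rot": [0, -10.4, 0], "delta_pos": [0, 0, 0], "claw": 1},
    {"rot": [0, 0, 0], "delta_pos": [0.9, 0.3, -4.75], "claw": 1},
    {"rot": [0, 0, 0], "delta_pos": [0.9, 0.3, -4.75], "claw": 1},
    {"rot": [0, 0, 0], "delta_pos": [0.9, 0.3, -4.75], "claw": 1},
    {"rot": [0, 0, 0], "delta_pos": [0.9, 0.3, -4.75], "claw": 1},
    {"rot": [0, 0, 0], "delta_pos": [0.9, 0.3, -4.75], "claw": 1},
    {"rot": [0, 0, 0], "delta_pos": [0.9, 0.3, -4.75], "claw": 1},
    {"rot": [0, 0, 0], "delta_pos": [0.9, 0.3, -4.75], "claw": 1},
    {"rot": [0, 0, 0], "delta_pos": [0.9, 0.3, -4.75], "claw": 1},
    {"rot": [0, 0, 0], "delta_pos": [0.9, 0.3, -4.75], "claw": 1}
  ]
}}

```text
clock: 1.65
ee_pos: [0.3393, 0.0939, 0.2213]
eef_rot: [-1.564, -0.166, 0.165]
wrist_force: [0.8, 0.5, -0.8]
width: 0.0855
```

```bash
cat >> h.py <<'E'
def where():
    from bench import get_state
    s=get_state(); p=np.array(s["ee_pos"]);A=R.from_rotvec(s["eef_rot"]).as_matrix()
    yaw=np.degrees(np.arctan2(A[1,2],A[0,2]))
    print("t",round(s["clock"],2),"p",p.round(4),"yaw",yaw.round(2),"down",A[:,1].round(3),"F",np.round(s["wrist_force"],1),"w",round(s["width"],4))
    return s,p,A
def go(p1,yaw=None):
    s,p,A=where(); y0=np.degrees(np.arctan2(A[1,2],A[0,2]))
    y=y0 if yaw is None else yaw
    c,n=np.cos(np.radians(y)),np.sin(np.radians(y))
    B=np.array([[n,0,c],[-c,0,n],[0,-1,0]])
    d=B.T@(np.array(p1)-p)*100
    print("rot_y",round(y0-y,2),"then delta cm",d.round(2),"norm",np.linalg.norm(d).round(2))
# magazine
MA=np.radians(-5.7);MO=np.array([.6243,.022]);MX=np.array([np.cos(MA),np.sin(MA)]);MY=np.array([-MX[1],MX[0]])
def mag(x,y,z): q=MO+x*MX+y*MY; return [q[0],q[1],z]
def wcam(n):
    from bench import get_image
    s,p,A=where(); d=get_image("wrist"); T=np.eye(4);T[:3,:3]=A;T[:3,3]=p;T=T@d["mount"]
    d["origin"]=T[:3,3];d["attitude"]=R.from_matrix(T[:3,:3]).as_rotvec()
    pickle.dump(d,open(f"pics/{n}.pkl","wb"));cv2.imwrite(f"pics/{n}.png",d["frame"][...,::-1]);return d
E
python3 -c "
from h import *
go([.507,-.307,.2],102)"
```

```text
t 1.65 p [0.3393 0.0939 0.2213] yaw 102.05 down [ 0.001  0.    -1.   ] F [ 0.8  0.5 -0.8] w 0.0855
rot_y 0.05 then delta cm [  8.07   2.13 -42.7 ] norm 43.5
```

>>> {"api": "arm_command", "payload": {
  "steps": [
    {"delta_pos": [0.9, 0.24, -4.75], "rot": [0, 0, 0], "claw": 1},
    {"delta_pos": [0.9, 0.24, -4.75], "rot": [0, 0, 0], "claw": 1},
    {"delta_pos": [0.9, 0.24, -4.75], "rot": [0, 0, 0], "claw": 1},
    {"delta_pos": [0.9, 0.24, -4.75], "rot": [0, 0, 0], "claw": 1},
    {"delta_pos": [0.9, 0.24, -4.75], "rot": [0, 0, 0], "claw": 1},
    {"delta_pos": [0.9, 0.24, -4.75], "rot": [0, 0, 0], "claw": 1},
    {"delta_pos": [0.9, 0.24, -4.75], "rot": [0, 0, 0], "claw": 1},
    {"delta_pos": [0.9, 0.24, -4.75], "rot": [0, 0, 0], "claw": 1},
    {"delta_pos": [0.9, 0.24, -4.75], "rot": [0, 0, 0], "claw": 1},
    {"delta_pos": [0, 0, 0], "rot": [0, 0, 0], "claw": 1}
  ]
}}

```text
clock: 2.9
ee_pos: [0.5079, -0.3086, 0.1985]
eef_rot: [-1.565, -0.163, 0.163]
wrist_force: [-0.6, 1.1, -0.7]
width: 0.0853
```

```bash
python3 - <<'E'
from h import *
d=wcam("w1");go([.507,-.307,.2],102)
hsv=cv2.cvtColor(d["frame"],cv2.COLOR_RGB2HSV)
m=((hsv[...,1]<60)&(hsv[...,2]>200)).astype(np.uint8)
for c in cv2.findContours(m,0,2)[0]:
    if cv2.contourArea(c)>800:
        r=cv2.minAreaRect(c);p=np.array([ray(d,*q,.064)[:2] for q in cv2.boxPoints(r)]);print(r,p.mean(0).round(4),np.linalg.norm(np.diff(p,axis=0),axis=1).round(4),np.degrees(np.arctan2(*(p[1]-p[0])[::-1])).round(1))
E
```

```text
t 2.9 p [ 0.5079 -0.3086  0.1985] yaw 101.9 down [-0. -0. -1.] F [-0.6  1.1 -0.7] w 0.0853
t 2.95 p [ 0.5072 -0.3067  0.1987] yaw 101.96 down [-0.001  0.001 -1.   ] F [ 0.1  0.6 -0.5] w 0.0857
rot_y -0.04 then delta cm [-0.02 -0.13 -0.03] norm 0.13
((279.98919677734375, 360.51806640625), (59.28422164916992, 31.250743865966797), 4.316027641296387) [ 0.6645 -0.3083] [0.0332 0.0512 0.0334] -174.7
((612.5137329101562, 278.3873291015625), (54.86661148071289, 135.7712860107422), 2.1610794067382812) [ 0.5326 -0.0568] [0.1259 0.0424 0.1276] -157.5
((319.0, 190.5), (79.0, 82.0), 90.0) [ 0.5068 -0.307 ] [0.0596 0.0617 0.0638] 101.9
```

View pics/w1.png

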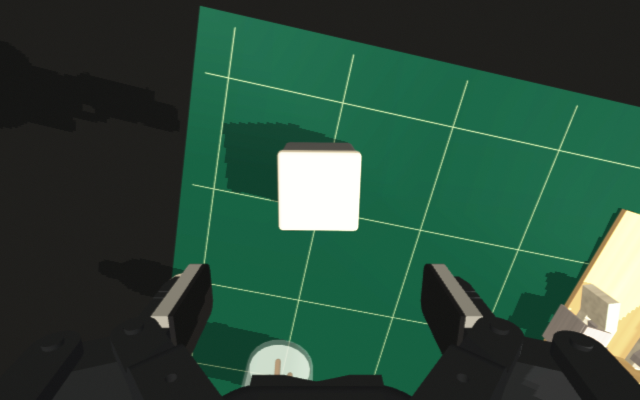

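>>> {"api": "arm_command", "payload": {
  "steps": [
    {"delta_pos": [0, 4, 0], "rot": [0, 0, 0], "claw": 1},
    {"delta_pos": [0, 4, 0], "rot": [0, 0, 0], "claw": 1},
    {"delta_pos": [0, 4, 0], "rot": [0, 0, 0], "claw": 1},
    {"delta_pos": [0, 3.9, 0], "rot": [0, 0, 0], "claw": 1},
    {"delta_pos": [0, 0, 0], "rot": [0, 0, 0], "claw": -1},
    {"delta_pos": [0, 0, 0], "rot": [0, 0, 0], "claw": -1},
    {"delta_pos": [0, 0, 0], "rot": [0, 0, 0], "claw": -1},
    {"delta_pos": [0, 0, 0], "rot": [0, 0, 0], "claw": -1},
    {"delta_pos": [0, 0, 0], "rot": [0, 0, 0], "claw": -1}
  ]
}}

```text
clock: 4.08
ee_pos: [0.5076, -0.306, 0.0413]
eef_rot: [-1.565, -0.166, 0.165]
wrist_force: [-0.5, 0.6, -0.1]
width: 0.0613
```

```bash
python3 -c "
from h import *
where()"
```

```text
t 4.08 p [ 0.5076 -0.306   0.0413] yaw 102.05 down [ 0.001 -0.    -1.   ] F [-0.5  0.6 -0.1] w 0.0613
```

>>> {"api": "arm_command", "payload": {
  "steps": [
    {"delta_pos": [0, -4, 0], "rot": [0, 0, 0], "claw": -1},
    {"delta_pos": [0, -4, 0], "rot": [0, 0, 0], "claw": -1},
    {"delta_pos": [0, -3, 0], "rot": [0, 8.9, 0], "claw": -1},
    {"delta_pos": [0, 0, 0], "rot": [0, 8.9, 0], "claw": -1},
    {"delta_pos": [0, 0, 0], "rot": [0, 0, 0], "claw": -1}
  ]
}}

```text
clock: 4.7
ee_pos: [0.5074, -0.3059, 0.1511]
eef_rot: [-1.57, 0.078, -0.078]
wrist_force: [0.4, 0.2, -0.9]
width: 0.0612
```

```bash
python3 -c "
from h import *
go(mag(-.14,0,.15),84.3)"
```

```text
t 4.7 p [ 0.5074 -0.3059  0.1511] yaw 84.3 down [ 0. -0. -1.] F [ 0.4  0.2 -0.9] w 0.0612
rot_y 0.0 then delta cm [-5.63  0.11 33.79] norm 34.25
```

>>> {"api": "arm_command", "payload": {
  "steps": [
    {"delta_pos": [-0.7, 0, 4.22], "rot": [0, 0, 0], "claw": -1},
    {"delta_pos": [-0.7, 0, 4.22], "rot": [0, 0, 0], "claw": -1},
    {"delta_pos": [-0.7, 0, 4.22], "rot": [0, 0, 0], "claw": -1},
    {"delta_pos": [-0.7, 0, 4.22], "rot": [0, 0, 0], "claw": -1},
    {"delta_pos": [-0.7, 0, 4.22], "rot": [0, 0, 0], "claw": -1},
    {"delta_pos": [-0.7, 0, 4.22], "rot": [0, 0, 0], "claw": -1},
    {"delta_pos": [-0.7, 0, 4.22], "rot": [0, 0, 0], "claw": -1},
    {"delta_pos": [-0.7, 0, 4.22], "rot": [0, 0, 0], "claw": -1},
    {"delta_pos": [0, 0, 0], "rot": [0, 0, 0], "claw": -1}
  ]
}}

```text
clock: 5.82
ee_pos: [0.4846, 0.0381, 0.1503]
eef_rot: [-1.569, 0.074, -0.072]
wrist_force: [0.3, 0.3, -0.7]
width: 0.0614
```

```bash
python3 - <<'E'
from h import *
d=wcam("w2")
from bench import get_image
t=get_image("top");crop(t,250,60,120,190,3,"pics/t2.png")
E
```

```text
t 5.83 p [0.4846 0.0381 0.1503] yaw 84.67 down [-0.001  0.001 -1.   ] F [ 0.3  0.3 -0.7] w 0.0614
```

View pics/w2.png

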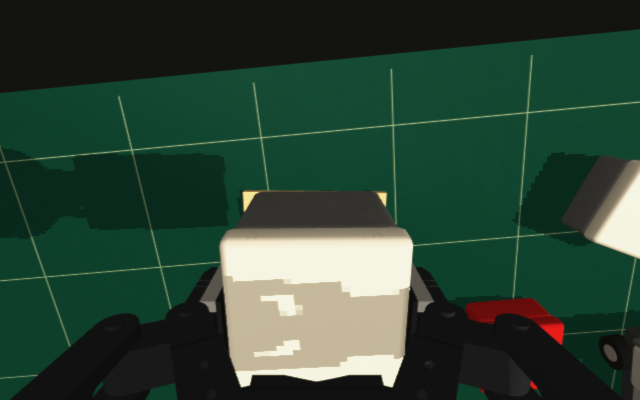

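```bash
python3 - <<'E'
from h import *
d=load("w2");crop(d,225,170,180,50,4,"pics/w2c.png")
a=ray(d,243,192,.006);b=ray(d,387,193,.006);print(a,b,(a+b)/2,np.linalg.norm(a-b),np.degrees(np.arctan2(b[1]-a[1],b[0]-a[0])))
print(mag(-.14,0.056,.006),mag(-.14,-.056,.006))
go(mag(-.1,0,.15),84.3)
E
```

```text
[ 0.48139544 -0.01893016  0.006     ] [0.49263593 0.09294778 0.006     ] [0.48701569 0.03700881 0.006     ] 0.11244119196882887 84.26268844500731
[np.float64(0.490554126191072), np.float64(0.09162787688193814), 0.006] [np.float64(0.4794303142197845), np.float64(-0.019818346953719215), 0.006]
t 5.92 p [0.4853 0.0358 0.1504] yaw 84.45 down [-0.001 -0.    -1.   ] F [ 0.5 -0.  -1.1] w 0.0615
rot_y 0.15 then delta cm [3.97 0.04 0.01] norm 3.97
```

View pics/w2c.png

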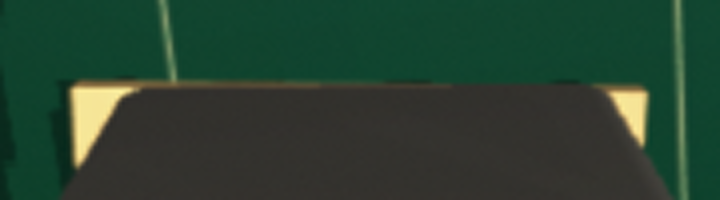

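```bash
sed -i 's/MO=np.array(\[.6243,.022\])/MO=np.array([.6255,.0227])/' h.py; python3 -c "
from h import *
go(mag(-.1,0,.049),84.3)"
```

```text
t 5.92 p [0.4853 0.0358 0.1504] yaw 84.45 down [-0.001 -0.    -1.   ] F [ 0.5 -0.  -1.1] w 0.0615
rot_y 0.15 then delta cm [ 4.08 10.14  0.09] norm 10.93
```

>>> {"api": "arm_command", "payload": {
  "steps": [
    {"delta_pos": [4.1, 0, 0], "rot": [0, 0, 0], "claw": -1},
    {"delta_pos": [0, 4, 0], "rot": [0, 0, 0], "claw": -1},
    {"delta_pos": [0, 4, 0], "rot": [0, 0, 0], "claw": -1},
    {"delta_pos": [0, 1.5, 0], "rot": [0, 0, 0], "claw": -1},
    {"delta_pos": [0, 0, 0], "rot": [0, 0, 0], "claw": -1},
    {"delta_pos": [0, 0, 0], "rot": [0, 0, 0], "claw": -1}
  ]
}}

```text
clock: 6.68
ee_pos: [0.5274, 0.0312, 0.057]
eef_rot: [-1.569, 0.077, -0.08]
wrist_force: [0.0, 0.5, -0.5]
width: 0.0612
```

```bash
python3 -c "
from h import *
go(mag(-.1,0,.049),84.3)"
```

```text
t 6.67 p [0.5274 0.0312 0.057 ] yaw 84.24 down [ 0.002 -0.    -1.   ] F [ 0.   0.5 -0.5] w 0.0612
rot_y -0.06 then delta cm [-0.15  0.8   0.13] norm 0.83
```

>>> {"api": "arm_command", "payload": {
  "steps": [
    {"delta_pos": [0, 0.5, 0.1], "rot": [0, 0, 0], "claw": -1},
    {"delta_pos": [0, 0.3, 0], "rot": [0, 0, 0], "claw": -1},
    {"delta_pos": [0, 0.1, 0], "rot": [0, 0, 0], "claw": -1},
    {"delta_pos": [0, 0, 0], "rot": [0, 0, 0], "claw": -1}
  ]
}}

```text
clock: 7.18
ee_pos: [0.5265, 0.0326, 0.047]
eef_rot: [-1.569, 0.079, -0.079]
wrist_force: [-1.8, -0.4, 3.1]
width: 0.0611
```

```bash
python3 -c "
from h import *
go(mag(-.1,0,.047),84.3)"
```

```text
t 7.17 p [0.5265 0.0326 0.047 ] yaw 84.26 down [ 0.  0. -1.] F [-1.8 -0.4  3.1] w 0.0611
rot_y -0.04 then delta cm [-0.05  0.   -0.01] norm 0.05
```

>>> {"api": "arm_command", "payload": {
  "steps": [
    {"delta_pos": [0, 0, 0], "rot": [0, 0, 0], "claw": 0.6},
    {"delta_pos": [0, 0, 0], "rot": [0, 0, 0], "claw": 1},
    {"delta_pos": [0, 0, 0], "rot": [0, 0, 0], "claw": 1},
    {"delta_pos": [0, -3, 0], "rot": [0, 0, 0], "claw": 1},
    {"delta_pos": [0, -4, 0], "rot": [0, 0, 0], "claw": 1},
    {"delta_pos": [0, -4, 0], "rot": [0, 0, 0], "claw": 1},
    {"delta_pos": [-3.5, 0, 0], "rot": [0, 0, 0], "claw": -1},
    {"delta_pos": [-3.5, 0, 0], "rot": [0, 0, 0], "claw": -1},
    {"delta_pos": [0, 0, 0], "rot": [0, 0, 0], "claw": -1},
    {"delta_pos": [0, 0, 0], "rot": [0, 0, 0], "claw": -1}
  ]
}}

```text
clock: 8.43
ee_pos: [0.4576, 0.0395, 0.157]
eef_rot: [-1.569, 0.078, -0.08]
wrist_force: [0.4, 0.7, -1.1]
width: 0.0123
```

```bash
python3 - <<'E'
from h import *
d=wcam("w3")
hsv=cv2.cvtColor(d["frame"],cv2.COLOR_RGB2HSV)
m=((hsv[...,1]<60)&(hsv[...,2]>150)).astype(np.uint8)
from bench import get_image
for n in("top","scene"):
    t=get_image(n);pickle.dump(t,open(f"pics/{n}3.pkl","wb"))
t=load("top3");s=load("scene3")
a=cv2.resize(t["frame"][120:230,270:350],None,fx=5,fy=5,interpolation=2);b=cv2.resize(s["frame"][190:300,310:390],None,fx=5,fy=5,interpolation=2)
cv2.imwrite("pics/c3.png",np.hstack([a,b])[...,::-1])
go(mag(-.17,0,.035),84.3)
E
```

```text
t 8.43 p [0.4576 0.0395 0.157 ] yaw 84.24 down [ 0.001 -0.    -1.   ] F [ 0.4  0.7 -1.1] w 0.0123
t 8.57 p [0.4577 0.0395 0.1567] yaw 84.24 down [ 0. -0. -1.] F [ 0.6 -0.4 -0.2] w -0.0002
rot_y -0.06 then delta cm [-0.13 12.17 -0.  ] norm 12.17
```

View pics/c3.png

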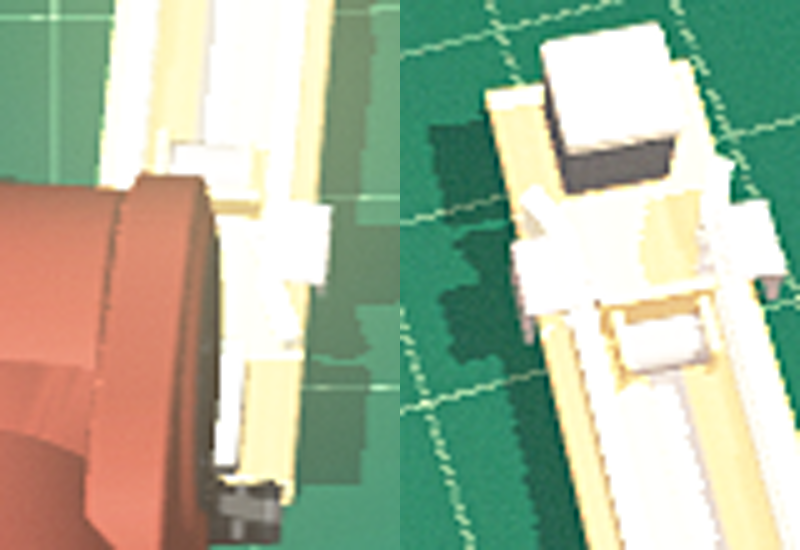

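View pics/w3.png

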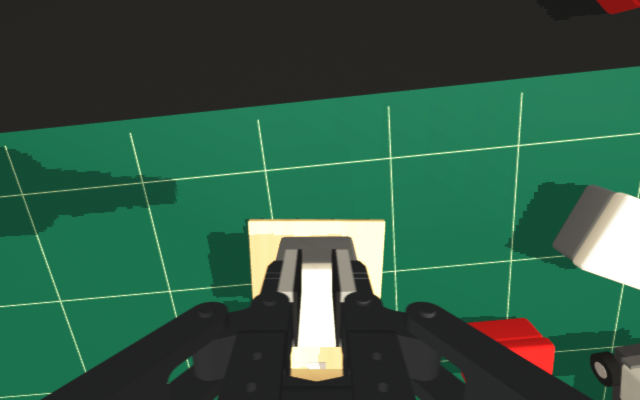

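>>> {"api": "arm_command", "payload": {
  "steps": [
    {"delta_pos": [0, 4, 0], "rot": [0, 0, 0], "claw": -1},
    {"delta_pos": [0, 4, 0], "rot": [0, 0, 0], "claw": -1},
    {"delta_pos": [0, 4.2, 0], "rot": [0, 0, 0], "claw": -1},
    {"delta_pos": [0, 0, 0], "rot": [0, 0, 0], "claw": -1},
    {"delta_pos": [0, 0, 0], "rot": [0, 0, 0], "claw": -1}
  ]
}}

```text
clock: 9.2
ee_pos: [0.4576, 0.0395, 0.0356]
eef_rot: [-1.569, 0.078, -0.079]
wrist_force: [0.7, -0.1, 0.5]
width: -0.0001
```

```bash
python3 - <<'E'
from h import *
d=wcam("w4")
go(mag(-.16,0,.033),84.3)
E
```

```text
t 9.2 p [0.4576 0.0395 0.0356] yaw 84.24 down [ 0.001 -0.    -1.   ] F [ 0.7 -0.1  0.5] w -0.0001
t 9.25 p [0.4581 0.0395 0.0361] yaw 84.25 down [ 0.002 -0.    -1.   ] F [-0.1 -0.4 -0.1] w 0.0004
rot_y -0.05 then delta cm [ 0.82  0.31 -0.01] norm 0.88
```

View pics/w4.png

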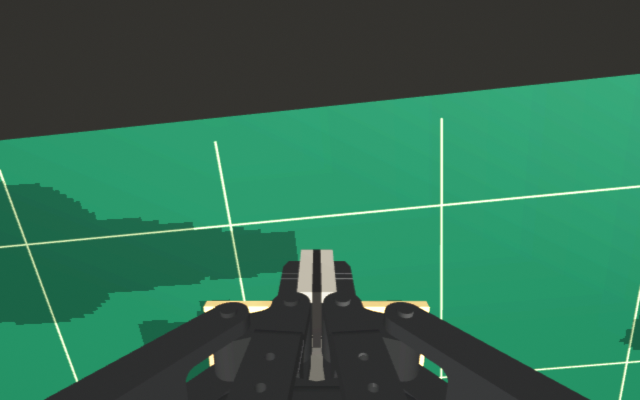

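>>> {"api": "arm_command", "payload": {
  "steps": [
    {"delta_pos": [1.2, 0, 0], "rot": [0, 0, 0], "claw": -1},
    {"delta_pos": [1.2, 0, 0], "rot": [0, 0, 0], "claw": -1},
    {"delta_pos": [1.2, 0, 0], "rot": [0, 0, 0], "claw": -1},
    {"delta_pos": [1.2, 0, 0], "rot": [0, 0, 0], "claw": -1},
    {"delta_pos": [1.2, 0, 0], "rot": [0, 0, 0], "claw": -1},
    {"delta_pos": [1.2, 0, 0], "rot": [0, 0, 0], "claw": -1},
    {"delta_pos": [1.2, 0, 0], "rot": [0, 0, 0], "claw": -1},
    {"delta_pos": [1.2, 0, 0], "rot": [0, 0, 0], "claw": -1}
  ]
}}

```text
clock: 10.25
ee_pos: [0.55, 0.0303, 0.034]
eef_rot: [-1.569, 0.083, -0.074]
wrist_force: [-1.4, 1.5, -0.8]
width: 0.0005
```

```bash
python3 - <<'E'
from h import *
from bench import get_image
where();s=get_image("scene");pickle.dump(s,open("pics/scene5.pkl","wb"))
crop(s,310,190,100,100,6,"pics/c5.png")
go(mag(-.006,0,.036),84.3)
E
```

```text
t 10.25 p [0.55   0.0303 0.034 ] yaw 84.26 down [-0.006  0.001 -1.   ] F [-1.4  1.5 -0.8] w 0.0005
t 10.3 p [0.5529 0.0299 0.0344] yaw 84.24 down [-0.001  0.    -1.   ] F [-0.3 -0.2  1.9] w 0.0001
rot_y -0.06 then delta cm [ 6.69 -0.16  0.01] norm 6.69
```

View pics/c5.png

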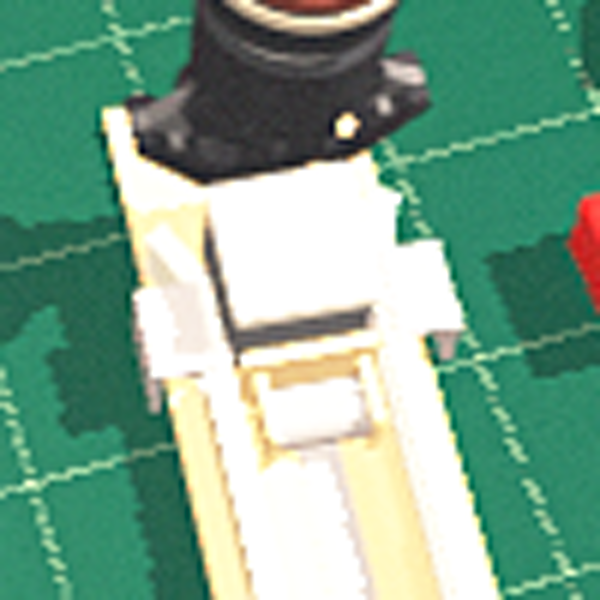

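>>> {"api": "arm_command", "payload": {
  "steps": [
    {"delta_pos": [0.6, 0, 0], "rot": [0, 0, 0], "claw": -1},
    {"delta_pos": [0.6, 0, 0], "rot": [0, 0, 0], "claw": -1},
    {"delta_pos": [0.6, 0, 0], "rot": [0, 0, 0], "claw": -1},
    {"delta_pos": [0.6, 0, 0], "rot": [0, 0, 0], "claw": -1},
    {"delta_pos": [0.6, 0, 0], "rot": [0, 0, 0], "claw": -1},
    {"delta_pos": [0.6, 0, 0], "rot": [0, 0, 0], "claw": -1},
    {"delta_pos": [0.6, 0, 0], "rot": [0, 0, 0], "claw": -1},
    {"delta_pos": [0.6, 0, 0], "rot": [0, 0, 0], "claw": -1}
  ]
}}

```text
clock: 11.3
ee_pos: [0.5977, 0.0254, 0.0341]
eef_rot: [-1.569, 0.083, -0.075]
wrist_force: [-10.4, 1.0, 5.4]
width: 0.0007
```

```bash
python3 - <<'E'
from h import *
from bench import get_image
where();s=get_image("scene");pickle.dump(s,open("pics/scene6.pkl","wb"))
crop(s,310,190,100,100,6,"pics/c6.png")
go(mag(-.006,0,.036),84.3)
E
```

```text
t 11.3 p [0.5977 0.0254 0.0341] yaw 84.25 down [-0.005  0.    -1.   ] F [-10.4   1.    5.4] w 0.0007
t 11.35 p [0.5986 0.0253 0.0342] yaw 84.25 down [-0.004  0.    -1.   ] F [-7.6  0.8  2.6] w -0.0002
rot_y -0.05 then delta cm [ 2.1  -0.18  0.01] norm 2.11
```

View pics/c6.png

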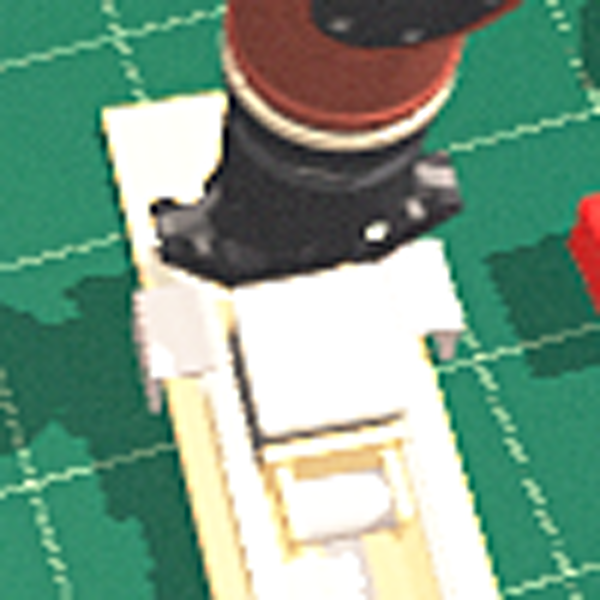

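>>> {"api": "arm_command", "payload": {
  "steps": [
    {"delta_pos": [0.5, 0, 0], "rot": [0, 0, 0], "claw": -1},
    {"delta_pos": [0.5, 0, 0], "rot": [0, 0, 0], "claw": -1},
    {"delta_pos": [0.5, 0, 0], "rot": [0, 0, 0], "claw": -1},
    {"delta_pos": [0.4, 0, 0], "rot": [0, 0, 0], "claw": -1},
    {"delta_pos": [0.3, 0, 0], "rot": [0, 0, 0], "claw": -1},
    {"delta_pos": [0, 0, 0], "rot": [0, 0, 0], "claw": -1}
  ]
}}

```text
clock: 12.1
ee_pos: [0.6209, 0.0231, 0.034]
eef_rot: [-1.569, 0.081, -0.077]
wrist_force: [-4.3, 1.6, -1.6]
width: -0.0002
```

```bash
python3 - <<'E'
from h import *
from bench import get_image
where();s=get_image("scene");pickle.dump(s,open("pics/scene7.pkl","wb"))
crop(s,310,190,100,130,4.6,"pics/c7.png")
go(mag(-.006,0,.036),84.3)
E
```

```text
t 12.1 p [0.6209 0.0231 0.034 ] yaw 84.25 down [-0.002  0.    -1.   ] F [-4.3  1.6 -1.6] w -0.0002
t 12.15 p [0.6209 0.0231 0.0341] yaw 84.25 down [-0.002  0.    -1.   ] F [-4.6  1.4 -0.8] w -0.0001
rot_y -0.05 then delta cm [-0.14 -0.19  0.01] norm 0.24
```

View pics/c7.png

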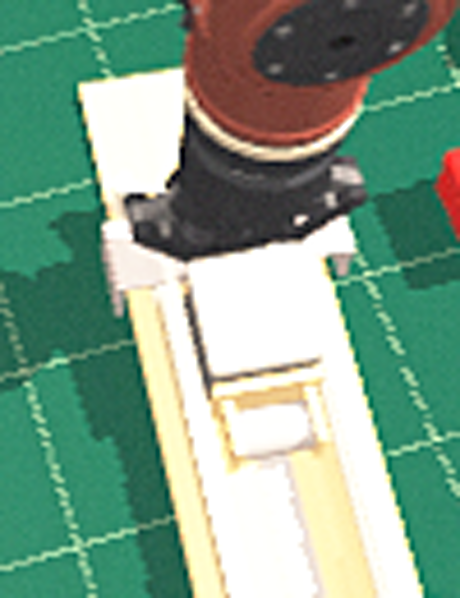

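>>> {"api": "arm_command", "payload": {
  "steps": [
    {"delta_pos": [0.3, 0, 0], "rot": [0, 0, 0], "claw": -1},
    {"delta_pos": [0, 0, 0], "rot": [0, 0, 0], "claw": -1}
  ]
}}

```text
clock: 12.4
ee_pos: [0.6241, 0.0228, 0.0342]
eef_rot: [-1.569, 0.08, -0.077]
wrist_force: [-5.2, 1.7, -1.8]
width: 0.0003
```

>>> {"api": "arm_command", "payload": {
  "steps": [
    {"delta_pos": [-0.3, 0, 0], "rot": [0, 0, 0], "claw": -1},
    {"delta_pos": [-0.3, 0, 0], "rot": [0, 0, 0], "claw": -1},
    {"delta_pos": [-0.3, 0, 0], "rot": [0, 0, 0], "claw": -1},
    {"delta_pos": [-0.3, 0, 0], "rot": [0, 0, 0], "claw": -1},
    {"delta_pos": [-0.3, 0, 0], "rot": [0, 0, 0], "claw": -1},
    {"delta_pos": [0, 0, 0], "rot": [0, 0, 0], "claw": -1}
  ]
}}

```text
clock: 13.15
ee_pos: [0.6108, 0.024, 0.0353]
eef_rot: [-1.569, 0.077, -0.08]
wrist_force: [-0.0, -0.6, 0.7]
width: 0.0002
```

```bash
python3 - <<'E'
from h import *
from bench import get_image
where();s=get_image("scene");pickle.dump(s,open("pics/scene8.pkl","wb"))
crop(s,310,190,100,130,4.6,"pics/c8.png")
E
```

```text
t 13.15 p [0.6108 0.024  0.0353] yaw 84.24 down [ 0.002 -0.    -1.   ] F [-0.  -0.6  0.7] w 0.0002
```

View pics/c8.png

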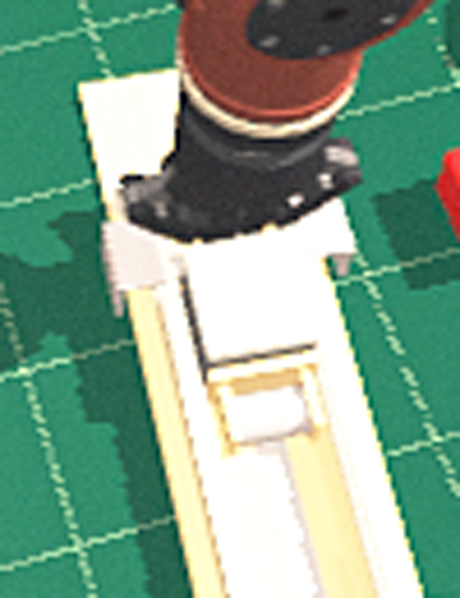

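>>> {"api": "arm_command", "payload": {
  "steps": [
    {"delta_pos": [-2, 0, 0], "rot": [0, 0, 0], "claw": -1},
    {"delta_pos": [-2, -2, 0], "rot": [0, 0, 0], "claw": -1},
    {"delta_pos": [-2, -4, 0], "rot": [0, 0, 0], "claw": -1},
    {"delta_pos": [0, -4, 0], "rot": [0, 10, 0], "claw": 1},
    {"delta_pos": [0, -4, 0], "rot": [0, 10, 0], "claw": 1},
    {"delta_pos": [0, -2, 0], "rot": [0, 0, 0], "claw": 1},
    {"delta_pos": [0, 0, 0], "rot": [0, 0, 0], "claw": 1}
  ]
}}

```text
clock: 14.08
ee_pos: [0.5518, 0.03, 0.1965]
eef_rot: [-1.541, 0.349, -0.356]
wrist_force: [0.0, -0.6, 0.3]
width: 0.0721
```

```bash
python3 - <<'E'
from h import *
from bench import get_image
where();s=get_image("scene");pickle.dump(s,open("pics/scene9.pkl","wb"))
crop(s,310,190,100,130,4.6,"pics/c9.png")
go([.515,.269,.18],64.3)
E
```

```text
t 14.07 p [0.5518 0.03   0.1965] yaw 64.26 down [ 0.004 -0.    -1.   ] F [ 0.  -0.6  0.3] w 0.0721
t 14.12 p [0.5508 0.0301 0.195 ] yaw 64.26 down [ 0.002 -0.    -1.   ] F [ 0.1 -0.  -0.7] w 0.0791
rot_y -0.04 then delta cm [-13.59   1.5   19.97] norm 24.2
```

View pics/c9.png

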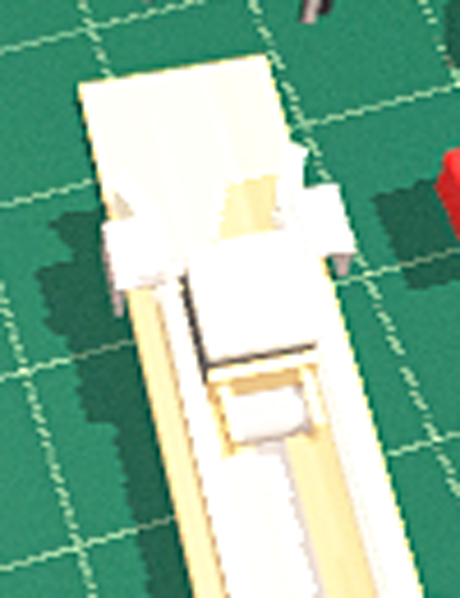

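```bash
python3 - <<'E'
from h import *
s=load("scene9")
q=[(208,362),(318,345),(301,230),(186,250)]
P=np.array([ray(s,310+(x+.5)/4.6-.5,190+(y+.5)/4.6-.5,.07)[:2] for x,y in q])
print([( ((p-MO)@MX).round(4),((p-MO)@MY).round(4)) for p in P], ((P.mean(0)-MO)@MX,(P.mean(0)-MO)@MY))
E
```

```text
[(np.float64(0.0658), np.float64(-0.0322)), (np.float64(0.0674), np.float64(0.0249)), (np.float64(0.0033), np.float64(0.0331)), (np.float64(0.0032), np.float64(-0.029))] (np.float64(0.03490815135459599), np.float64(-0.0007931013542486672))
```

>>> {"api": "arm_command", "payload": {
  "steps": [
    {"delta_pos": [-2.7, 0.3, 4], "rot": [0, 0, 0], "claw": 1},
    {"delta_pos": [-2.7, 0.3, 4], "rot": [0, 0, 0], "claw": 1},
    {"delta_pos": [-2.7, 0.3, 4], "rot": [0, 0, 0], "claw": 1},
    {"delta_pos": [-2.7, 0.3, 4], "rot": [0, 0, 0], "claw": 1},
    {"delta_pos": [-2.7, 0.3, 4], "rot": [0, 0, 0], "claw": 1},
    {"delta_pos": [0, 0, 0], "rot": [0, 0, 0], "claw": 1}
  ]
}}

```text
clock: 14.88
ee_pos: [0.5141, 0.2716, 0.1778]
eef_rot: [-1.543, 0.351, -0.348]
wrist_force: [1.6, -0.7, -0.4]
width: 0.0859
```

```bash
python3 - <<'E'
from h import *
d=wcam("w5");go([.515,.269,.038],64.3)
hsv=cv2.cvtColor(d["frame"],cv2.COLOR_RGB2HSV)
m=((hsv[...,1]<60)&(hsv[...,2]>200)).astype(np.uint8)
for c in cv2.findContours(m,0,2)[0]:
    if cv2.contourArea(c)>2500:
        r=cv2.minAreaRect(c);p=np.array([ray(d,*q,.042)[:2] for q in cv2.boxPoints(r)]);print(r,p.mean(0).round(4),np.linalg.norm(np.diff(p,axis=0),axis=1).round(4),np.degrees(np.arctan2(*(p[1]-p[0])[::-1])).round(1))
E
```

```text
t 14.88 p [0.5141 0.2716 0.1778] yaw 64.49 down [-0.002 -0.    -1.   ] F [ 1.6 -0.7 -0.4] w 0.0859
t 14.93 p [0.5145 0.27   0.178 ] yaw 64.41 down [-0.002 -0.001 -1.   ] F [ 0.6 -0.3  0.5] w 0.0853
rot_y 0.11 then delta cm [ 0.09 14.   -0.07] norm 14.0
((103.62512969970703, 312.96270751953125), (42.93522644042969, 105.04244995117188), 57.45000076293945) [0.5327 0.0636] [0.0987 0.0364 0.1025] 97.2
((317.0, 193.0), (78.0, 82.0), 90.0) [0.5156 0.2718] [0.0601 0.0614 0.0642] 64.5
```

View pics/w5.png

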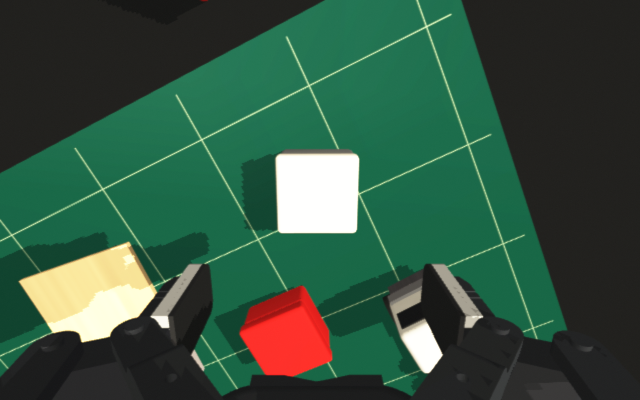

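>>> {"api": "arm_command", "payload": {
  "steps": [
    {"delta_pos": [0, 4, 0], "rot": [0, 0, 0], "claw": 1},
    {"delta_pos": [0, 4, 0], "rot": [0, 0, 0], "claw": 1},
    {"delta_pos": [0, 4, 0], "rot": [0, 0, 0], "claw": 1},
    {"delta_pos": [0, 2.6, 0], "rot": [0, 0, 0], "claw": 1},
    {"delta_pos": [0, 0, 0], "rot": [0, 0, 0], "claw": -1},
    {"delta_pos": [0, 0, 0], "rot": [0, 0, 0], "claw": -1},
    {"delta_pos": [0, 0, 0], "rot": [0, 0, 0], "claw": -1},
    {"delta_pos": [0, 0, 0], "rot": [0, 0, 0], "claw": -1},
    {"delta_pos": [0, 0, 0], "rot": [0, 0, 0], "claw": -1}
  ]
}}

```text
clock: 16.05
ee_pos: [0.5158, 0.269, 0.0341]
eef_rot: [-1.542, 0.352, -0.353]
wrist_force: [-0.4, -0.1, -1.3]
width: 0.0608
```

>>> {"api": "arm_command", "payload": {
  "steps": [
    {"delta_pos": [0, -4, 0], "rot": [0, 0, 0], "claw": -1},
    {"delta_pos": [0, -4, 0], "rot": [0, -9.9, 0], "claw": -1},
    {"delta_pos": [0, -4, 0], "rot": [0, -9.9, 0], "claw": -1},
    {"delta_pos": [0, 0, 0], "rot": [0, 0, 0], "claw": -1}
  ]
}}

```text
clock: 16.55
ee_pos: [0.5176, 0.2698, 0.157]
eef_rot: [-1.567, 0.076, -0.085]
wrist_force: [0.8, -0.2, -0.6]
width: 0.0605
```

```bash
python3 -c "
from h import *
go(mag(-.1,0,.15),84.25)"
```

```text
t 16.55 p [0.5176 0.2698 0.157 ] yaw 84.13 down [ 0.006  0.002 -1.   ] F [ 0.8 -0.2 -0.6] w 0.0605
rot_y -0.12 then delta cm [  3.21   0.7  -23.51] norm 23.74
```

>>> {"api": "arm_command", "payload": {
  "steps": [
    {"delta_pos": [0.55, 0.5, -3.92], "rot": [0, 0, 0], "claw": -1},
    {"delta_pos": [0.55, 0.5, -3.92], "rot": [0, 0, 0], "claw": -1},
    {"delta_pos": [0.55, 0, -3.92], "rot": [0, 0, 0], "claw": -1},
    {"delta_pos": [0.55, 0, -3.92], "rot": [0, 0, 0], "claw": -1},
    {"delta_pos": [0.55, 0, -3.92], "rot": [0, 0, 0], "claw": -1},
    {"delta_pos": [0.55, 0, -3.92], "rot": [0, 0, 0], "claw": -1},
    {"delta_pos": [0, 4, 0], "rot": [0, 0, 0], "claw": -1},
    {"delta_pos": [0, 3, 0], "rot": [0, 0, 0], "claw": -1},
    {"delta_pos": [0, 0, 0], "rot": [0, 0, 0], "claw": -1},
    {"delta_pos": [0, 0, 0], "rot": [0, 0, 0], "claw": -1}
  ]
}}

```text
clock: 17.8
ee_pos: [0.5243, 0.0317, 0.0742]
eef_rot: [-1.569, 0.082, -0.082]
wrist_force: [0.1, -1.1, -1.1]
width: 0.0608
```

```bash
python3 -c "
from h import *
go(mag(-.1,0,.041),84.25)"
```

```text
t 17.8 p [0.5243 0.0317 0.0742] yaw 84.02 down [ 0. -0. -1.] F [ 0.1 -1.1 -1.1] w 0.0608
rot_y -0.23 then delta cm [0.16 3.32 0.11] norm 3.33
```

>>> {"api": "arm_command", "payload": {
  "steps": [
    {"delta_pos": [0.1, 1.5, 0.1], "rot": [0, -0.2, 0], "claw": -1},
    {"delta_pos": [0, 1, 0], "rot": [0, 0, 0], "claw": -1},
    {"delta_pos": [0, 0.5, 0], "rot": [0, 0, 0], "claw": -1},
    {"delta_pos": [0, 0.3, 0], "rot": [0, 0, 0], "claw": -1},
    {"delta_pos": [0, 0, 0], "rot": [0, 0, 0], "claw": -1}
  ]
}}

```text
clock: 18.42
ee_pos: [0.5251, 0.0325, 0.0406]
eef_rot: [-1.569, 0.079, -0.079]
wrist_force: [-0.8, 0.2, -1.5]
width: 0.0608
```

```bash
python3 -c "
from h import *
go(mag(-.1,0,.041),84.25)"
```

```text
t 18.43 p [0.5251 0.0325 0.0406] yaw 84.25 down [-0.  0. -1.] F [-0.8  0.2 -1.5] w 0.0608
rot_y -0.0 then delta cm [ 0.09 -0.04  0.02] norm 0.1
```

>>> {"api": "arm_command", "payload": {
  "steps": [
    {"delta_pos": [0, 0, 0], "rot": [0, 0, 0], "claw": 0.6},
    {"delta_pos": [0, 0, 0], "rot": [0, 0, 0], "claw": 1},
    {"delta_pos": [0, 0, 0], "rot": [0, 0, 0], "claw": 1},
    {"delta_pos": [0, -3, 0], "rot": [0, 0, 0], "claw": 1},
    {"delta_pos": [0, -4, 0], "rot": [0, 0, 0], "claw": 1},
    {"delta_pos": [0, -4, 0], "rot": [0, 0, 0], "claw": 1},
    {"delta_pos": [-3.5, 0, 0], "rot": [0, 0, 0], "claw": -1},
    {"delta_pos": [-3.5, 0, 0], "rot": [0, 0, 0], "claw": -1},
    {"delta_pos": [0, 0, 0], "rot": [0, 0, 0], "claw": -1},
    {"delta_pos": [0, 0, 0], "rot": [0, 0, 0], "claw": -1},
    {"delta_pos": [0, 0, 0], "rot": [0, 0, 0], "claw": -1}
  ]
}}

```text
clock: 19.8
ee_pos: [0.4565, 0.0394, 0.1508]
eef_rot: [-1.569, 0.078, -0.08]
wrist_force: [-1.1, 0.7, -0.5]
width: -0.0001
```

```bash
python3 - <<'E'
from h import *
from bench import get_image
s=get_image("scene");pickle.dump(s,open("pics/scene10.pkl","wb"))
crop(s,310,190,100,130,4.6,"pics/c10.png")
go(mag(-.17,0,.034),84.25)
E
```

```text
t 19.85 p [0.4563 0.0394 0.1507] yaw 84.24 down [ 0. -0. -1.] F [-0.2  0.4  0.5] w -0.0
rot_y -0.01 then delta cm [ 0.   11.67  0.02] norm 11.67
```

View pics/c10.png

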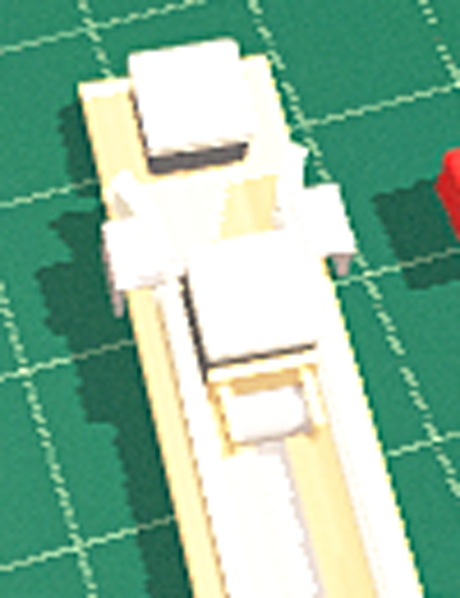

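>>> {"api": "arm_command", "payload": {
  "steps": [
    {"delta_pos": [0, 4, 0], "rot": [0, 0, 0], "claw": -1},
    {"delta_pos": [0, 4, 0], "rot": [0, 0, 0], "claw": -1},
    {"delta_pos": [0, 3.6, 0], "rot": [0, 0, 0], "claw": -1},
    {"delta_pos": [0, 0, 0], "rot": [0, 0, 0], "claw": -1},
    {"delta_pos": [1.2, 0, 0], "rot": [0, 0, 0], "claw": -1},
    {"delta_pos": [1.2, 0, 0], "rot": [0, 0, 0], "claw": -1},
    {"delta_pos": [1.2, 0, 0], "rot": [0, 0, 0], "claw": -1},
    {"delta_pos": [1.2, 0, 0], "rot": [0, 0, 0], "claw": -1},
    {"delta_pos": [1.2, 0, 0], "rot": [0, 0, 0], "claw": -1},
    {"delta_pos": [1.2, 0, 0], "rot": [0, 0, 0], "claw": -1},
    {"delta_pos": [1.2, 0, 0], "rot": [0, 0, 0], "claw": -1},
    {"delta_pos": [1.2, 0, 0], "rot": [0, 0, 0], "claw": -1}
  ]
}}

```text
clock: 21.35
ee_pos: [0.5471, 0.0303, 0.0338]
eef_rot: [-1.569, 0.085, -0.072]
wrist_force: [-16.0, 1.6, 10.8]
width: 0.0003
```

```bash
python3 - <<'E'
from h import *
from bench import get_image
s=get_image("scene");pickle.dump(s,open("pics/scene11.pkl","wb"))
crop(s,310,190,100,130,4.6,"pics/c11.png")
go(mag(-.006,0,.034),84.25)
E
```

```text
t 21.4 p [0.549  0.0301 0.0339] yaw 84.25 down [-0.006  0.001 -1.   ] F [-3.2  0.8  0.2] w 0.0001
rot_y 0.0 then delta cm [ 7.09 -0.01  0.03] norm 7.09
```

View pics/c11.png

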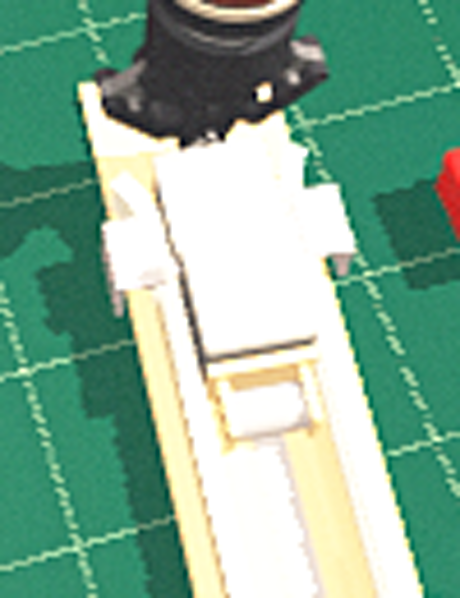

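>>> {"api": "arm_command", "payload": {
  "steps": [
    {"delta_pos": [0.5, 0, 0], "rot": [0, 0, 0], "claw": -1},
    {"delta_pos": [0.5, 0, 0], "rot": [0, 0, 0], "claw": -1},
    {"delta_pos": [0.5, 0, 0], "rot": [0, 0, 0], "claw": -1},
    {"delta_pos": [0.5, 0, 0], "rot": [0, 0, 0], "claw": -1},
    {"delta_pos": [0.5, 0, 0], "rot": [0, 0, 0], "claw": -1},
    {"delta_pos": [0.5, 0, 0], "rot": [0, 0, 0], "claw": -1},
    {"delta_pos": [0.5, 0, 0], "rot": [0, 0, 0], "claw": -1},
    {"delta_pos": [0.5, 0, 0], "rot": [0, 0, 0], "claw": -1}
  ]
}}

```text
clock: 22.4
ee_pos: [0.587, 0.0264, 0.0338]
eef_rot: [-1.569, 0.085, -0.072]
wrist_force: [-14.3, 1.5, 8.7]
width: 0.0001
```

```bash
python3 - <<'E'
from h import *
from bench import get_image
s=get_image("scene");pickle.dump(s,open("pics/scene12.pkl","wb"))
crop(s,310,190,100,130,4.6,"pics/c12.png")
go(mag(-.006,0,.034),84.25)
E
```

```text
t 22.45 p [0.5879 0.0263 0.0339] yaw 84.26 down [-0.007  0.001 -1.   ] F [-10.6   1.3   3.9] w -0.0001
rot_y 0.01 then delta cm [ 3.17 -0.01  0.02] norm 3.17
```

View pics/c12.png

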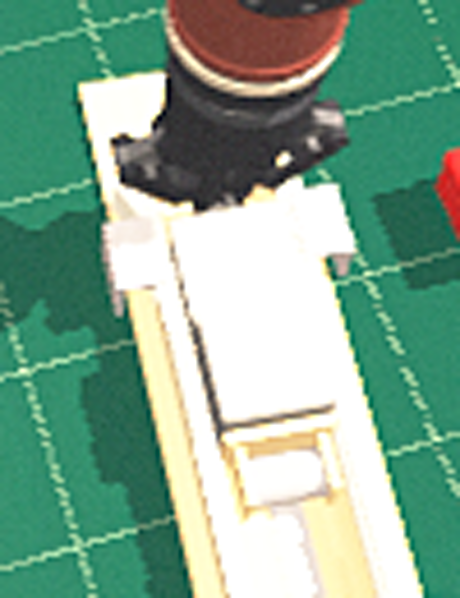

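>>> {"api": "arm_command", "payload": {
  "steps": [
    {"delta_pos": [0.5, 0, 0], "rot": [0, 0, 0], "claw": -1},
    {"delta_pos": [0.5, 0, 0], "rot": [0, 0, 0], "claw": -1},
    {"delta_pos": [0.5, 0, 0], "rot": [0, 0, 0], "claw": -1},
    {"delta_pos": [0.5, 0, 0], "rot": [0, 0, 0], "claw": -1},
    {"delta_pos": [0.5, 0, 0], "rot": [0, 0, 0], "claw": -1},
    {"delta_pos": [0.5, 0, 0], "rot": [0, 0, 0], "claw": -1},
    {"delta_pos": [0.3, 0, 0], "rot": [0, 0, 0], "claw": -1},
    {"delta_pos": [0.2, 0, 0], "rot": [0, 0, 0], "claw": -1},
    {"delta_pos": [0, 0, 0], "rot": [0, 0, 0], "claw": -1}
  ]
}}

```text
clock: 23.58
ee_pos: [0.6239, 0.0226, 0.0338]
eef_rot: [-1.569, 0.082, -0.075]
wrist_force: [-5.8, 0.4, 0.5]
width: -0.0001
```

```bash
python3 - <<'E'
from h import *
from bench import get_image
s=get_image("scene");pickle.dump(s,open("pics/scene13.pkl","wb"))
crop(s,310,190,100,130,4.6,"pics/c13.png")
go(mag(-.0015,0,.034),84.25)
E
```

```text
t 23.62 p [0.6238 0.0226 0.0337] yaw 84.25 down [-0.004  0.    -1.   ] F [-6.2  0.6  0.3] w -0.0
rot_y 0.0 then delta cm [ 0.01 -0.03  0.03] norm 0.04
```

View pics/c13.png

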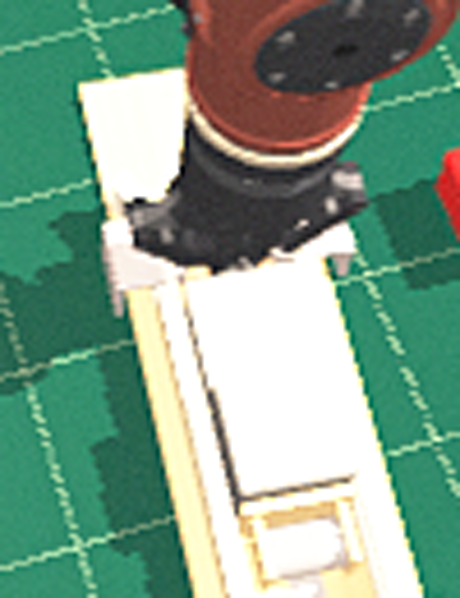

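Force has dropped to about the follower spring's level, so the short tub is past the lips. I'll back off slowly.

>>> {"api": "arm_command", "payload": {
  "steps": [
    {"delta_pos": [-0.3, 0, 0], "rot": [0, 0, 0], "claw": -1},
    {"delta_pos": [-0.3, 0, 0], "rot": [0, 0, 0], "claw": -1},
    {"delta_pos": [-0.3, 0, 0], "rot": [0, 0, 0], "claw": -1},
    {"delta_pos": [-0.3, 0, 0], "rot": [0, 0, 0], "claw": -1},
    {"delta_pos": [-0.3, 0, 0], "rot": [0, 0, 0], "claw": -1},
    {"delta_pos": [0, 0, 0], "rot": [0, 0, 0], "claw": -1}
  ]
}}

```text
clock: 24.38
ee_pos: [0.6117, 0.0238, 0.0354]
eef_rot: [-1.569, 0.077, -0.081]
wrist_force: [-0.7, 0.1, -0.2]
width: -0.0
```

>>> {"api": "arm_command", "payload": {
  "steps": [
    {"delta_pos": [-2, 0, 0], "rot": [0, 0, 0], "claw": -1},
    {"delta_pos": [-3, 0, 0], "rot": [0, 0, 0], "claw": -1},
    {"delta_pos": [-3, -2, 0], "rot": [0, 0, 0], "claw": -1},
    {"delta_pos": [-4, -4, 0], "rot": [0, 0, 0], "claw": -1},
    {"delta_pos": [-4, -4, 0], "rot": [0, 0, 0], "claw": -1},
    {"delta_pos": [0, -4, 0], "rot": [0, 0, 0], "claw": -1},
    {"delta_pos": [0, 0, 0], "rot": [0, 0, 0], "claw": 1},
    {"delta_pos": [0, 0, 0], "rot": [0, 0, 0], "claw": 1},
    {"delta_pos": [0, 0, 0], "rot": [0, 0, 0], "claw": 1}
  ]
}}

```text
clock: 25.5
ee_pos: [0.4512, 0.0399, 0.1738]
eef_rot: [-1.569, 0.08, -0.078]
wrist_force: [-0.4, -0.5, -0.1]
width: 0.0545
```

```bash
python3 - <<'E'
from h import *
from bench import get_image
where()
s=get_image("scene");pickle.dump(s,open("pics/scene14.pkl","wb"))
t=get_image("top");pickle.dump(t,open("pics/top14.pkl","wb"))
a=cv2.resize(s["frame"][190:320,310:410],None,fx=4,fy=4,interpolation=2);b=cv2.resize(t["frame"][80:210,265:360],None,fx=4,fy=4,interpolation=2)
cv2.imwrite("pics/c14.png",np.hstack([a,b])[...,::-1])
E
```

```text
t 25.5 p [0.4512 0.0399 0.1738] yaw 84.24 down [-0.001  0.    -1.   ] F [-0.4 -0.5 -0.1] w 0.0545
```

View pics/c14.png

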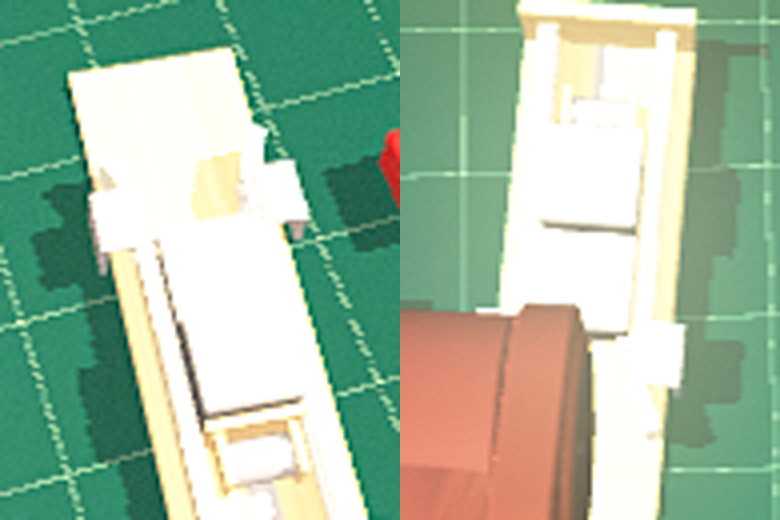

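```bash
python3 - <<'E'
from h import *
t=load("top14");s=load("scene14")
f=lambda d,u,v,z:(lambda p:(((p-MO)@MX).round(4),((p-MO)@MY).round(4)))(ray(d,u,v,z)[:2])
T=lambda x,y,z:f(t,265+(x-400+.5)/4-.5,80+(y+.5)/4-.5,z)
S=lambda x,y,z:f(s,310+(x+.5)/4-.5,190+(y+.5)/4-.5,z)
print("tall top",[T(*q,.07) for q in((549,123),(641,127),(637,226),(542,220))])
print("short rear R top",T(627,331,.048), "short R",T(633,236,.048))
print("tall front scene",S(205,416,.07),S(303,396,.07)," short rear scene",S(161,241,.048),S(262,220,.048))
E
```

```text
tall top [(np.float64(0.1226), np.float64(0.026)), (np.float64(0.1241), np.float64(-0.0315)), (np.float64(0.0605), np.float64(-0.0342)), (np.float64(0.06), np.float64(0.0248))]
short rear R top (np.float64(-0.0011), np.float64(-0.0322)) short R (np.float64(0.0601), np.float64(-0.0309))
tall front scene (np.float64(0.127), np.float64(-0.0328)) (np.float64(0.1262), np.float64(0.0245))  short rear scene (np.float64(0.0091), np.float64(-0.0292)) (np.float64(0.007), np.float64(0.0352))
```

```bash
python3 - <<'E'
from bench import *
s=get_state();print(s["wrist_force"],s["clock"]);hand_in()
E
```

```text
[-0.1935691  -0.59776382  0.56257048] 25.6
the job is handed in; nothing more can be done
```

I loaded the tall tub and then the short one. Each was set on the apron and pushed past the lips with the closed fingers. I handed the job in at 25.6 s; the hand-in gives no verdict.

- **Tall tub, held alone:** after I backed off, the contact force fell to zero and the tub stayed put. I measured its centre at x ≈ 35 mm, y ≈ -1 mm in the dispenser frame, which is inside the 25–60 mm window.
- **Both tubs, at the end:**
  - Tall tub: centre at x ≈ 92 mm, y about -4 mm.
  - Short tub: centre at about x ≈ 30 mm from the top view. The arm hid one side, so its y was not checked fully.
  - Neither tub sprang back after the fingers withdrew, and both look upright.
- **Disagreement:** the views differ by a few mm. The short tub's rear edge came out at about -1 mm in the top view and +7 to +9 mm in the scene view. The scene view's value may be blurred by overexposure, and it would put the centre at 38 to 40 mm, at or just past the 38 mm limit.
- **Not measured directly:** I judged the lips closed only from the tubs staying in and the drop in push force, from about 10–16 N to about 5–6 N.
- **Bystanders and robot:** I never went near the truck, jar or bottle. I did not re-measure them at the end. The gripper was open, clear of everything and free of force.

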